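# Prove the shutter interlock, then index the filter slide and hold it

## Robot

A 6-joint arm with a two-finger parallel gripper is mounted at the origin on a cart in front of the work surface, level with it; the furniture and walls round the work are solid. World frame = base frame: x ahead of the robot, y to its left, z up, the work surface at z = 0. Lengths are in mm, angles in rad, forces in N, time in s.
With the tool pointing down it reaches from about 350 to 975 mm from the base axis. Payload 7.1 kg.
Tool frame: the origin (TCP) lies at the very end of the fingers, on their centre line; the grasp point (between the pads) lies 19 mm behind it (ctrl.pinch_z is the distance from the TCP to the grasp point, in mm); z points along the fingers, y is the direction in which the jaws open and shut (so a half turn about z gives the same grasp; the last joint's range is limited). The gripper opens to 88 mm and grips with 3 to 60 N. Pads are 20 mm wide; open, the fingers measure 115 mm over their backs; the gripper's body (75 mm by 178 mm) begins 61 mm behind the grasp point.
Start: joints at [-1.321, 0.423, 1.63, -0, 1.089, -0.019], TCP at [166.003, -602.535, 222.675] pointing down, gripper open.
Joint ranges: [-3, 3], [-0.9, 2.11], [0.09, 2.58], [-1.31, 4.45], [0.11, 2.69], [-2.54, 2.54]. Speed limits (rad/s): [2.39, 2.39, 3.01, 3.14, 3.14, 3.14].

## Interface

Orientations are given as a rotation vector (axis times angle).
In Python, from workcell import ctrl gives the robot as it stands.
- The arm moves only by the shell command python3 -m inch 'ROWS' [OPENING]. ROWS is JSON, a list of rows, each an object with "xyz": the shift along the tool's x, y, z in cm, a list of three; "spin": the turn about the tool's z in degrees. A call has 1 to 20 rows; each row is the pose to reach, as a shift and turn from the pose measured when the call began, along the tool's axes at that moment; what a row does not reach only later rows make up. A row lasts 1/10 s, in which the tool goes at most 50 mm and 8.59 degrees, less where a joint would pass 70% of its speed; a pose out of reach is approached as far as the arm can. A call with a gripper value outside its range is refused whole. OPENING is the closure, from 0 (fully open) to 1 (shut), set as the call begins (- or left out, the last holds). The fingers move at their own pace and stop on an object; the grip force is fixed at half the most. Time passes only in rows, so rows that repeat a pose let the fingers close. It gives the time, the measured TCP pose, the force and the opening at its end, in the units of the state.
- ctrl.get_obs(): the state, without advancing time (a new reading comes with each control period).
- ctrl.get_image(name): name is "side" or "top" or "wrist"; returns the picture (384x512x3 uint8, red, green, blue); there is no depth.
- ctrl.camera_info(name): a dict with "camera_matrix" (3x3 intrinsics, pixels), "R" (3x3) and "t" (3): a world point X has camera coordinates R X + t; the wrist camera has in their place "hand_eye" (4x4, takes a point from camera to tool coordinates, whose origin is the TCP and whose axes are the flange's). Camera axes: x right, y down, z forward; pixel columns grow to the right and rows downward; lengths in mm; the calibration is good to about 2 mm. The wrist camera is an equidistant fisheye: a pixel r from the principal point sees the ray r / f radians off the axis. A picture is of the moment at which its call begins: read the wrist's pose just before it. camera_info takes no time and is no camera call.
- ctrl.close_job(): hands the job in, once; it reports no verdict.
The state is a dict: "t": time; "qpos": joint angles; "qvel": joint speeds; "joint_torque": joint torques, N m; "ee_pos": TCP position; "orientation": TCP orientation; "ft_force": force on the tool from outside, world axes, zero at the start; "moment": the same for the moment, N m; "width": finger opening in mm.
Only numpy, scipy, OpenCV 4.12 (cv2) and the standard library are available. Lean on these libraries where they do the work, as an engineer would, in place of code of your own. Each camera call takes 0.05 s, during which the arm holds its last target. There are 200 camera calls.

## Task

Check the shutter interlock: press the yellow test button on the white box so that the lever beside it drops, then lift that lever all the way back up so that it stays up by itself. Then take the filter carriage by its black knob and slide it left along its rail until its spring ball drops into the notch of the index strip, without running past the notch, and finish while still holding the knob with the carriage seated there. Leave the other things on the bench where they are.

Things in the scene. Friction and masses are not known exactly. Their poses are not given: they have to be found in the camera images.
- interlock_box: white box 84 x 140 x 44 mm fixed to the bench, right of the rail; origin under its centre on the bench, its x axis points away from the robot, y to the left, z up. The button stands on its left half, the lever on its right half
- test_button (a joint): press depth of the yellow button, m: 0 released, 0.007 fully down; springs back. Needs about 2 N to start and 5 N fully down; the lever is tripped at about 5 mm
- button_top (a point): centre of the top face of the yellow button (26 mm across, 64 mm above the bench when released, in a black bezel whose top is 10 mm lower); press straight down
- trip_lever (a joint): angle of the lever, rad: 0 = up (armed, resting 0.2 rad beyond vertical, leaning away from the robot), 1.7 = dropped (nearly level, handle towards the robot, in front of the box). Only its weight (80 g) moves it: past vertical it falls to the nearer end and stays there
- lever_hinge (a point): hinge point of the lever, on the box, 52 mm above the bench; the hinge axis is the y axis of the box
- lever_handle (a point): centre of the red cross handle at the end of the lever, 65 mm from the hinge: a cylinder 13 mm thick and 28 mm long lying along the y axis of the box. Dropped, it is 57 mm above the bench, its centre 28 mm in front of the box, and can be pinched from above by its two ends, between which it turns freely while it is lifted
- rail: filter rail fixed to the bench: aluminium base plate 100 x 350 x 8 mm with a steel guide bar and black end blocks; origin under its centre on the bench, y axis along the rail to the left (the direction of the slide), x away from the robot, z up
- carriage: blue carriage, 48 x 50 mm, top 44 mm above the bench, running on the rail only along the rail's y; origin on the rail's centre line at bench height under the knob, axes as the rail's. A black frame with an amber filter juts out to its front. It starts 70 to 170 mm right of the notch, slides with about 1 N of friction and can travel at least 30 mm past the notch
- carriage_knob (a point): centre of the black upright round knob on the carriage, 22 mm across from 50 to 70 mm above the bench (top at 74 mm): the place to grip, from above; this point is 60 mm above the bench
- carriage_ball (a point): centre of the spring ball (10 mm across) on the far side of the carriage, at the carriage's own y = 0 and 35 mm above the bench; it rubs along the index strip. Near the notch's middle (within 3 mm) it draws the carriage to the middle with about 7 N, so that a carriage let go there centres itself; leaving the notch takes about 8 N
- index_strip: dark steel upright strip behind the carriage, along the rail, 280 mm long, top 42 mm above the bench, clamped at a different place each time. One V notch, 12 mm wide, 4 mm deep, marked by a white line on top; origin at the notch, 8 mm above the bench, y axis along the rail to the left. The carriage is seated when carriage_ball is at y = 0 of this frame
- beaker_100: clear 100 ml beaker, 55 mm across, 68 mm high, standing upright behind the interlock box; loose bystander, origin under its centre
- dropper_bottle: brown dropper bottle with black dropper cap, 33 mm across, 102 mm high, standing upright behind the gap between box and rail; loose bystander, origin under its centre
- petri_dish: clear open petri dish, 64 mm across, 14 mm high, right of the interlock box; loose bystander, origin under its centre
- objective_can: grey screw-top lens can with black lid, 36 mm across, 57 mm high, standing behind the rail; loose bystander, origin under its centre
Not all that is in view belongs to the job. Of the things shaped like the interlock_box, the white one is meant.

How it is judged:
By the outcome, as a careful person would: the job done as asked, in the order asked, and still so for the second after the job is handed in, while the arm keeps its last pose, push and grip.
It also fails if it takes over 64 s, if anything falls off the work surface, if the arm or the gripper's body presses on something with over 40 N, if the wrist force passes 120 N, or if a joint passes its speed limit or range.

## Working session

There is one attempt and no reset: what is moved stays moved. The work goes in short steps, Python scripts to look and compute and a shell command to move; the robot and the scene stay as the last step left them, time stands still between calls to the robot, and variables do not carry over. Pictures are saved under pics/ and viewed, about 8 in all and at most 12, crops included, and the job is handed in when it is done.

```bash
ls; mkdir -p pics
python3 - <<'E'
from workcell import ctrl
import cv2, numpy as np
o=ctrl.get_obs(); print(o)
for n in ("top","side"):
    im=ctrl.get_image(n); cv2.imwrite(f"pics/{n}0.png",im[:,:,::-1])
    big=cv2.resize(im,None,fx=1.5625,fy=1.5625,interpolation=cv2.INTER_CUBIC); cv2.imwrite(f"pics/{n}0b.png",big[:,:,::-1])
for n in("top","side","wrist"): print(n,ctrl.camera_info(n))
E
```

```text
pics
{'t': 0.0, 'qpos': array([-1.32099432e+00,  4.23847749e-01,  1.63068867e+00,  2.04738164e-05,
        1.08858300e+00, -1.90035540e-02]), 'qvel': array([-0.00079262, -0.00049461, -0.00049467,  0.00047648,  0.00148904,
        0.00024971]), 'joint_torque': array([ 1.22423327e-03, -5.44613743e+01, -2.73665875e+01,  6.43747905e-02,
        2.28161219e-02, -1.07717667e-04]), 'ee_pos': array([ 165.87862407, -602.01081019,  221.89789984]), 'orientation': array([-3.11175729e+00, -4.20750404e-01,  2.47730149e-04]), 'ft_force': array([ 1.18331921, -0.62506332, -0.57799287]), 'moment': array([0.02555994, 0.05625269, 0.03492952]), 'width': 87.53757269988039}
top {'camera_matrix': array([[359.48975059,   0.        , 251.53242335],
       [  0.        , 359.48975059, 192.45262215],
       [  0.        ,   0.        ,   1.        ]]), 'R': array([[-0.02009897, -0.99971042, -0.01323263],
       [-0.99052553,  0.0217092 , -0.13560192],
       [ 0.13584992,  0.0103818 , -0.99067503]]), 't': array([-108.44403753,  605.96766197, 1199.1845326 ])}
side {'camera_matrix': array([[406.72035245,   0.    
[... 164 characters left out ...]
 0.0173201 ],
       [-0.25361597,  0.38884619, -0.88570739],
       [ 0.45227518, -0.76172484, -0.46392072]]), 't': array([457.5775795 , 275.59505789, 846.53001514])}
wrist {'camera_matrix': array([[297.31863964,   0.        , 256.86197542],
       [  0.        , 297.31863964, 187.58098674],
       [  0.        ,   0.        ,   1.        ]]), 'hand_eye': array([[ 1.18617618e-03, -9.68988550e-01, -2.47102776e-01,
         6.59460116e+01],
       [ 9.99999296e-01,  1.15464416e-03,  2.72511608e-04,
         7.66416581e-01],
       [ 2.12551490e-05, -2.47102926e-01,  9.68989238e-01,
        -1.61578854e+02],
       [ 0.00000000e+00,  0.00000000e+00,  0.00000000e+00,
         1.00000000e+00]])}
```

View pics/top0b.png

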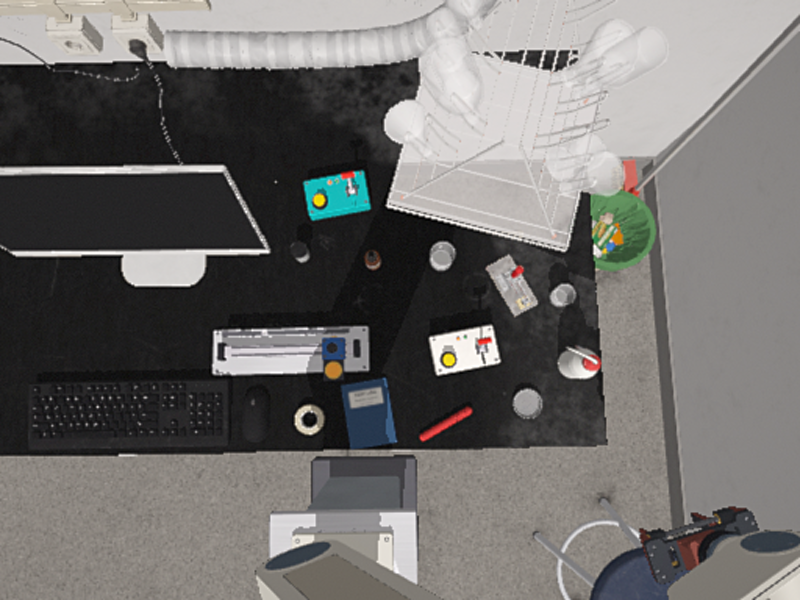

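View pics/side0b.png

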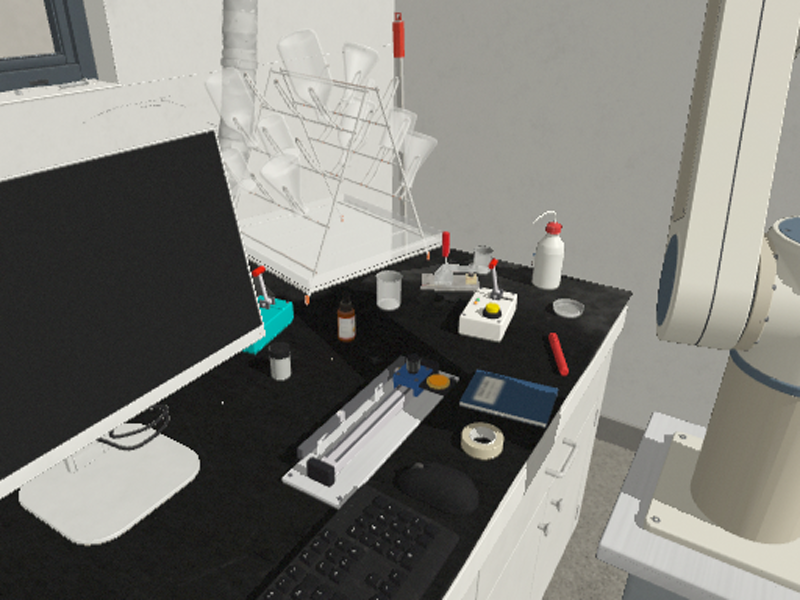

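The top view shows the white box at about (465,349), with the button at (448,359) and the red handle at (484,341). The carriage knob is at about (332,348) on the rail. The teal and grey boxes are decoys. Next I'll enlarge the box and rail.

```bash
cat > h.py <<'E'
from workcell import ctrl
import numpy as np, cv2
from scipy.spatial.transform import Rotation as Rn
def bp(n,u,v,z):
    c=ctrl.camera_info(n); K=c["camera_matrix"];R=np.array(c["R"]);t=np.array(c["t"])
    d=R.T@np.linalg.inv(K)@[u,v,1]; o=-R.T@t
    return o+d*(z-o[2])/d[2]
def wr(u,v,z,pose):
    c=ctrl.camera_info("wrist");K=c["camera_matrix"];H=c["hand_eye"]
    a=np.array([u-K[0,2],v-K[1,2]]);r=np.hypot(*a);th=r/K[0,0]
    d=np.r_[a/max(r,1e-9)*np.sin(th),np.cos(th)]
    Rt=Rn.from_rotvec(pose[1]).as_matrix()
    o=Rt@H[:3,3]+pose[0]; d=Rt@H[:3,:3]@d
    return o+d*(z-o[2])/d[2]
def tool(p,pose):  # world point -> tool shift in cm
    return Rn.from_rotvec(pose[1]).as_matrix().T@(np.array(p)-pose[0])/10
E
python3 - <<'E'
import cv2
im=cv2.imread("pics/top0.png")
c=im[195:255,130:330]; cv2.imwrite("pics/c1.png",cv2.resize(c,None,fx=4,fy=4,interpolation=cv2.INTER_CUBIC))
E
```

```text
(no output)
```

View pics/c1.png

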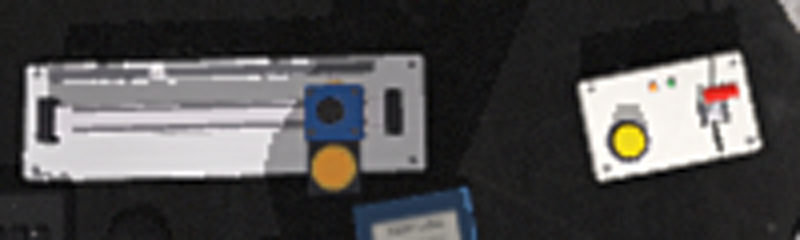

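The crop shows the button at (628,139), the knob at (328,109), and probably the white notch mark at (158,70). The box corners are (578,82), (738,53), (763,149) and (600,183). The rail corners are (24,66), (424,55), (426,168) and (26,181).

Run:
```python
from h import *
P=lambda u,v,z:bp("top",130+u/4,195+v/4,z)
for n,u,v,z in [("btn",628,139,64),("knob",328,109,74),("notch",158,70,42),("b1",578,82,44),("b2",738,53,44),("b3",763,149,44),("b4",600,183,44),("r1",24,66,8),("r2",424,55,8),("r3",426,168,8),("r4",26,181,8),("handle",720,93,115)]:
    print(n,P(u,v,z).round(1))
B=np.mean([P(u,v,44) for u,v in [(578,82),(738,53),(763,149),(600,183)]],0);print(B)
o=ctrl.get_obs();p=(o["ee_pos"],o["orientation"])
print(Rn.from_rotvec(p[1]).as_matrix().round(3))
print(tool(P(628,139,64),p))
```

```text
btn [ 472.4 -237.    64. ]
knob [502.   11.8  74. ]
notch [540.2 161.5  42. ]
b1 [ 522.2 -197.8   44. ]
b2 [ 544.  -334.8   44. ]
b3 [ 462.3 -352.3   44. ]
b4 [ 436.6 -213.9   44. ]
r1 [549.1 288.3   8. ]
r2 [551.3 -65.    8. ]
r3 [452.6 -65.3   8. ]
r4 [448.4 284.1   8. ]
handle [ 505.9 -307.4  115. ]
[ 491.24686083 -274.70428062   44.        ]
[[ 0.964  0.266 -0.   ]
 [ 0.266 -0.964  0.001]
 [ 0.    -0.001 -1.   ]]
[ 39.24495431 -27.03407736  15.83651686]
```

```bash
python3 -m inch '[{"xyz":[20,-14,2],"spin":0},{"xyz":[20,-14,2],"spin":0},{"xyz":[20,-14,2],"spin":0},{"xyz":[20,-14,2],"spin":0},{"xyz":[20,-14,2],"spin":0},{"xyz":[39.2,-27,6.2],"spin":5},{"xyz":[39.2,-27,6.2],"spin":5},{"xyz":[39.2,-27,6.2],"spin":5},{"xyz":[39.2,-27,6.2],"spin":5},{"xyz":[39.2,-27,6.2],"spin":5},{"xyz":[39.2,-27,6.2],"spin":5},{"xyz":[39.2,-27,6.2],"spin":5}]' 1
python3 - <<'E'
from h import *
o=ctrl.get_obs();p=(o["ee_pos"],o["orientation"]);print(p,o["ft_force"],o["qvel"].round(2))
np.save("p1.npy",p)
im=ctrl.get_image("wrist");cv2.imwrite("pics/w1.png",cv2.resize(im,None,fx=1.5625,fy=1.5625,interpolation=cv2.INTER_CUBIC)[:,:,::-1])
E
```

```text
t: 1.3
ee_pos: [472.1, -236.9, 159.9]
orientation: [-3.127, -0.288, 0.002]
ft_force: [-0.3, 0.1, -0.2]
width: 0.5
(array([ 472.07368254, -236.87823869,  159.93939545]), array([-3.12662040e+00, -2.88021315e-01,  1.96749000e-03])) [-0.29527072  0.06882713 -0.17964788] [-0.04 -0.01  0.   -0.   -0.   -0.  ]
```

View pics/w1.png

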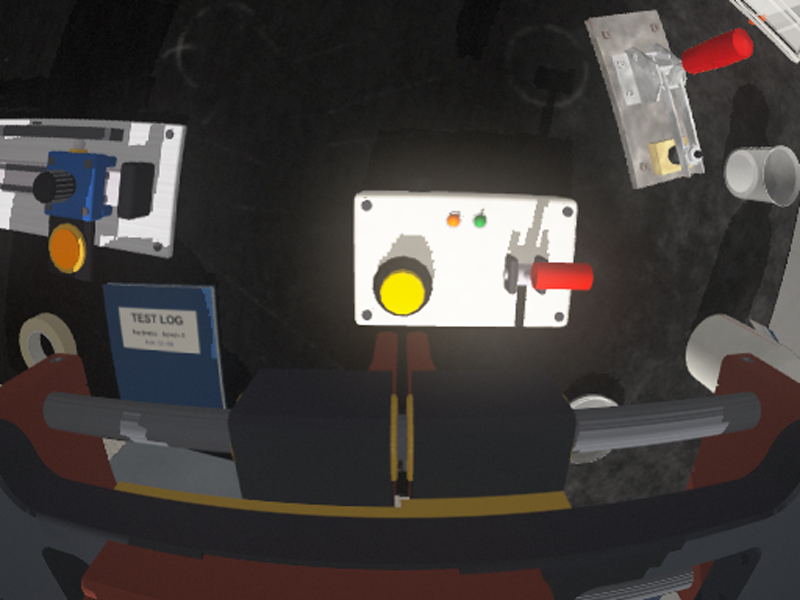

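The wrist view shows the button at (402,293) and the lever hinge at about (525,272). The handle runs from (535,275) to (592,276). The box corners are (356,192), (577,200), (569,326) and (357,324).

Run:
```python
from h import *
p=np.load("p1.npy")
W=lambda u,v,z:wr(u/1.5625,v/1.5625,z,p)
b=W(402,293,64);print("btn",b,tool(b,p))
cs=[W(u,v,44) for u,v in [(356,192),(577,200),(569,326),(357,324)]]
print(np.round(cs,1)); C=np.mean(cs,0)
y=cs[0]-cs[1]+cs[3]-cs[2];yaw=np.arctan2(-y[0],y[1]);x=cs[0]-cs[3]+cs[1]-cs[2];print(C,np.degrees(yaw),np.degrees(np.arctan2(x[1],x[0])))
for n,u,v,z in [("h1",535,275,115.7),("h2",592,276,115.7),("hinge",525,272,52),("knob",40,187,74)]:print(n,W(u,v,z))
T=np.array([[np.cos(yaw),-np.sin(yaw)],[np.sin(yaw),np.cos(yaw)]])
print("btn in box",T.T@(b-C)[:2], "handle",T.T@((W(535,275,115.7)+W(592,276,115.7))/2-C)[:2],"hinge",T.T@(W(525,272,52)-C)[:2])
```

```text
btn [ 472.57596542 -237.94109543   64.        ] [0.0404129  0.13133709 9.59367567]
[[ 523.5 -200.6   44. ]
 [ 546.4 -335.    44. ]
 [ 465.8 -351.    44. ]
 [ 442.5 -214.7   44. ]]
[ 494.52345386 -275.31904753   44.        ] 9.685495149398495 10.583853571196965
h1 [ 505.49854546 -294.78441343  115.7       ]
h2 [ 510.66735521 -323.58425672  115.7       ]
hinge [ 496.21663392 -309.37279844   52.        ]
knob [502.24388015  12.16071167  74.        ]
btn in box [-15.34619042  40.53761206] handle [  7.66873024 -35.66382231] hinge [ -4.06015184 -33.85321221]
```

```bash
python3 -m inch '[{"xyz":[0,0.1,4],"spin":0},{"xyz":[0,0.1,8],"spin":0},{"xyz":[0,0.1,9.2],"spin":0},{"xyz":[0,0.1,9.6],"spin":0},{"xyz":[0,0.1,9.9],"spin":0},{"xyz":[0,0.1,10.1],"spin":0},{"xyz":[0,0.1,10.25],"spin":0},{"xyz":[0,0.1,10.25],"spin":0}]' 1
```

```text
t: 2.15
ee_pos: [472.4, -239.0, 58.6]
orientation: [-3.128, -0.286, -0.001]
ft_force: [-2.3, -1.8, 2.9]
width: 0.6
```

```bash
python3 -m inch '[{"xyz":[0,0,0.1],"spin":0},{"xyz":[0,0,0.2],"spin":0},{"xyz":[0,0,0.2],"spin":0}]' 1;python3 - <<'E'
from h import *
for n in ("side","top"):
    im=ctrl.get_image(n)
    c=im[170:230,280:350] if n=="side" else im[190:255,255:335]; cv2.imwrite(f"pics/{n}2.png",cv2.resize(c,None,fx=5,fy=5,interpolation=cv2.INTER_CUBIC)[:,:,::-1])
a=cv2.imread("pics/side2.png");b=cv2.imread("pics/top2.png");h=max(a.shape[0],b.shape[0])
pad=lambda i:cv2.copyMakeBorder(i,0,h-i.shape[0],0,0,0)
cv2.imwrite("pics/st2.png",np.hstack([pad(a),pad(b)]))
E
```

```text
t: 2.45
ee_pos: [472.7, -239.1, 57.3]
orientation: [3.128, 0.286, 0.002]
ft_force: [-5.2, 0.0, 10.9]
width: 0.2
```

View pics/st2.png

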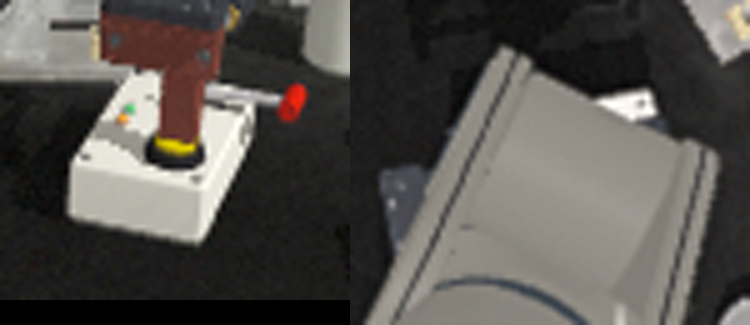

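The lever dropped: the handle lies level in front of the box. I'll lift, open the gripper and move above the handle.

```bash
python3 -m inch '[{"xyz":[0,0,-3],"spin":0},{"xyz":[0,0,-7],"spin":0},{"xyz":[-2,3,-7],"spin":0},{"xyz":[-5.5,7.4,-7],"spin":0},{"xyz":[-5.5,7.4,-7],"spin":0},{"xyz":[-5.5,7.4,-7],"spin":0}]' 0.4
python3 - <<'E'
from h import *
o=ctrl.get_obs();p=(o["ee_pos"],o["orientation"]);print(o["ft_force"],o["qvel"].round(2))
np.save("p2.npy",p)
im=ctrl.get_image("wrist");cv2.imwrite("pics/w2.png",cv2.resize(im[130:,130:400],None,fx=2.3,fy=2.3,interpolation=cv2.INTER_CUBIC)[:,:,::-1])
E
```

```text
t: 3.15
ee_pos: [431.8, -322.8, 127.2]
orientation: [3.128, 0.282, 0.003]
ft_force: [-0.1, 0.6, -0.4]
width: 45.2
[-0.09588155  0.60619366 -0.37009018] [0.04 0.   0.01 0.01 0.01 0.02]
```

View pics/w2.png

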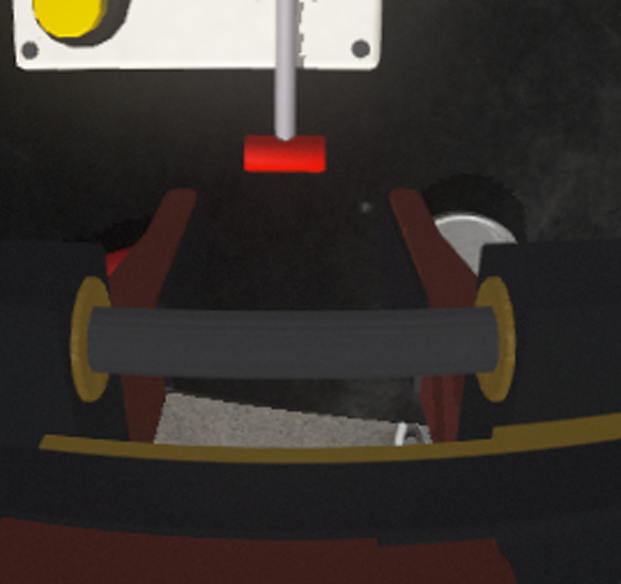

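The handle is centred at (285,154) in the crop and lies squarely between the fingers.

Run:
```python
from h import *
p=np.load("p2.npy")
h=wr(130+285/2.3,130+154/2.3,57,p);print(h,tool(h,p))
```

```text
[ 430.70807723 -321.56154906   57.        ] [-0.09384655 -0.14517826  7.01873151]
```

```bash
python3 -m inch '[{"xyz":[-0.1,-0.1,3],"spin":0},{"xyz":[-0.1,-0.1,6],"spin":0},{"xyz":[-0.1,-0.1,8],"spin":0},{"xyz":[-0.1,-0.1,8.8],"spin":0},{"xyz":[-0.1,-0.1,8.8],"spin":0}]' 0.4 && python3 -m inch '[{"xyz":[0,0,0]},{"xyz":[0,0,0]},{"xyz":[0,0,0]},{"xyz":[0,0,0]},{"xyz":[0,0,0]},{"xyz":[0,0,0]}]' 1
```

```text
t: 3.7
ee_pos: [431.0, -319.5, 37.9]
orientation: [-3.127, -0.286, 0.0]
ft_force: [-0.3, 0.3, 0.4]
width: 53.0$[0]: bad value
```

```bash
python3 -m inch '[{"xyz":[0,0.1,0],"spin":0},{"xyz":[0,0.1,0],"spin":0}]' 0.4; python3 -m inch '[{"xyz":[0,0,0],"spin":0},{"xyz":[0,0,0],"spin":0},{"xyz":[0,0,0],"spin":0},{"xyz":[0,0,0],"spin":0},{"xyz":[0,0,0],"spin":0}]' 1
```

```text
t: 3.9
ee_pos: [432.0, -320.6, 38.9]
orientation: [-3.128, -0.287, -0.002]
ft_force: [-0.7, -0.6, 0.3]
width: 53.0
t: 4.4
ee_pos: [432.0, -320.1, 39.1]
orientation: [-3.127, -0.286, -0.002]
ft_force: [0.6, 4.1, 5.4]
width: 27.4
```

```bash
python3 -m inch '[{"xyz":[0.1,0,-0.65],"spin":0},{"xyz":[0.22,0,-1.28],"spin":0},{"xyz":[0.43,0,-1.9],"spin":0},{"xyz":[0.69,0,-2.49],"spin":0},{"xyz":[1.02,0,-3.05],"spin":0},{"xyz":[1.39,0,-3.58],"spin":0},{"xyz":[1.82,0,-4.07],"spin":0},{"xyz":[2.29,0,-4.51],"spin":0},{"xyz":[2.8,0,-4.9],"spin":0},{"xyz":[3.36,0,-5.24],"spin":0},{"xyz":[3.95,0,-5.52],"spin":0},{"xyz":[4.56,0,-5.75],"spin":0},{"xyz":[5.2,0,-5.91],"spin":0},{"xyz":[5.83,0,-6.01],"spin":0},{"xyz":[6.48,0,-6.04],"spin":0},{"xyz":[7.13,0,-6.01],"spin":0},{"xyz":[7.77,0,-5.91],"spin":0},{"xyz":[7.77,0,-5.91],"spin":0}]' 1
```

```text
t: 6.2
ee_pos: [510.7, -306.3, 99.2]
orientation: [-3.128, -0.286, -0.006]
ft_force: [-0.0, 0.3, 5.9]
width: 27.7
```

```bash
python3 -m inch '[{"xyz":[0,0,0],"spin":0},{"xyz":[0,0,0],"spin":0},{"xyz":[0,0,0],"spin":0},{"xyz":[0,0,-1],"spin":0},{"xyz":[0,0,-3],"spin":0},{"xyz":[0,0,-6],"spin":0},{"xyz":[0,0,-9],"spin":0},{"xyz":[0,0,-9],"spin":0}]' 0.4
python3 - <<'E'
from h import *
o=ctrl.get_obs();p=(o["ee_pos"],o["orientation"]);print(tool([502.2,12,160],p))
np.save("p3.npy",p)
im=ctrl.get_image("wrist");a=cv2.resize(im,(512,384))
s=cv2.resize(ctrl.get_image("side")[150:230,270:350],(288,288),interpolation=cv2.INTER_CUBIC)
s=cv2.copyMakeBorder(s,0,96,0,0,0)
cv2.imwrite("pics/w3.png",np.hstack([a,s])[:,:,::-1])
E
```

```text
t: 7.0
ee_pos: [512.7, -307.9, 194.1]
orientation: [3.124, 0.285, 0.017]
ft_force: [0.1, -1.0, 0.9]
width: 52.9
[  4.73330309 -31.66546679   3.28295948]
```

View pics/w3.png

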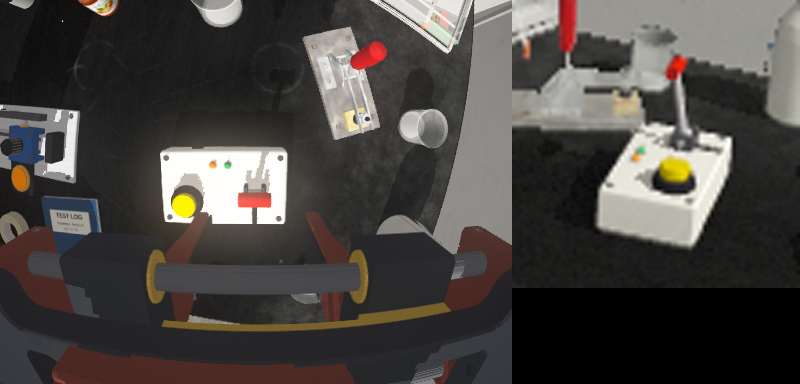

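The lever is up, in both the wrist and side views. Next I'll move above the knob.

```bash
python3 -m inch '[{"xyz":[4.7,-31.7,3],"spin":10},{"xyz":[4.7,-31.7,3],"spin":10},{"xyz":[4.7,-31.7,3],"spin":10},{"xyz":[4.7,-31.7,3],"spin":10},{"xyz":[4.7,-31.7,3],"spin":10},{"xyz":[4.7,-31.7,3],"spin":10},{"xyz":[4.7,-31.7,3],"spin":10},{"xyz":[4.7,-31.7,3],"spin":10},{"xyz":[4.7,-31.7,3],"spin":10},{"xyz":[4.7,-31.7,3],"spin":10},{"xyz":[4.7,-31.7,3],"spin":10},{"xyz":[4.7,-31.7,3],"spin":10}]' 0.4
python3 - <<'E'
from h import *
o=ctrl.get_obs();p=(o["ee_pos"],o["orientation"]);print(p,tool([502.2,12,48],p))
np.save("p4.npy",p)
im=ctrl.get_image("wrist");cv2.imwrite("pics/w4r.png",im[:,:,::-1]);cv2.imwrite("pics/w4.png",cv2.resize(im[80:280,40:360],None,fx=2.5,fy=2.5,interpolation=cv2.INTER_CUBIC)[:,:,::-1])
E
```

```text
t: 8.3
ee_pos: [499.6, 12.6, 160.1]
orientation: [3.141, 0.009, 0.009]
ft_force: [-0.2, -0.3, 0.6]
width: 52.9
(array([499.62323111,  12.63243189, 160.05197724]), array([3.14115843, 0.0094431 , 0.00907501])) [ 0.19255739  0.06003674 11.20652356]
```

View pics/w4.png

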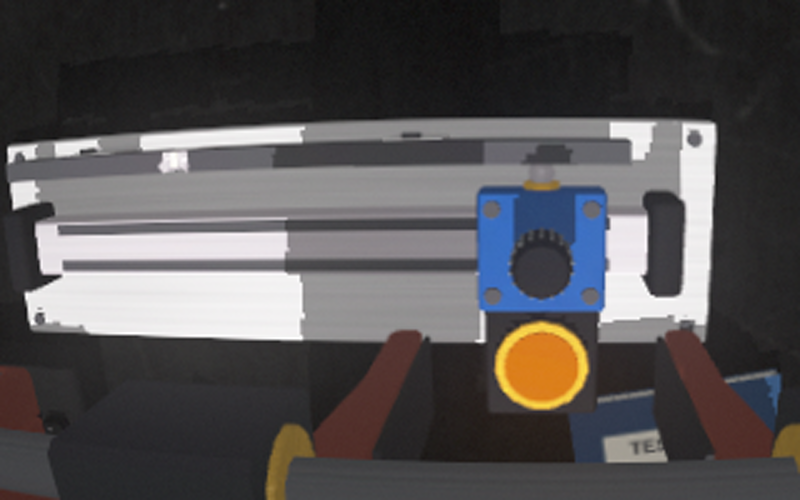

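The wrist view shows the notch mark at about (174,160), the knob top at (541,265) and the ball at (541,172).

Run:
```python
from h import *
p=np.load("p4.npy")
W=lambda u,v,z:wr(40+u/2.5,80+v/2.5,z,p)
k=W(541,265,74);n=W(174,160,42);b=W(541,172,35)
print(k,n,b,W(715,122,8),W(715-6,342,8),W(28,334,8),W(10,147,8))
print("knob tool",tool([k[0],k[1],48],p))
```

```text
[504.55105547  11.90712693  74.        ] [540.18911642 162.80119046  42.        ] [532.1646229  12.1355091  35.       ] [552.02426596 -62.115863     8.        ] [452.96614929 -64.93123987   8.        ] [448.80382448 287.0589937    8.        ] [548.83582556 282.89248202   8.        ]
knob tool [ 0.42759891  0.07073715 11.20788591]
```

```bash
python3 -m inch '[{"xyz":[0.35,0.05,4],"spin":0},{"xyz":[0.35,0.05,8],"spin":0},{"xyz":[0.35,0.05,10.3],"spin":0},{"xyz":[0.35,0.05,11],"spin":0},{"xyz":[0.35,0.05,11],"spin":0}]' 0.4; python3 -m inch '[{"xyz":[0,0,0],"spin":0},{"xyz":[0,0,0],"spin":0},{"xyz":[0,0,0],"spin":0},{"xyz":[0,0,0],"spin":0},{"xyz":[0,0,0],"spin":0},{"xyz":[0,0,0],"spin":0}]' 1
python3 - <<'E'
from h import *
for i in range(4):
  o=ctrl.get_obs();print(o["ee_pos"].round(1),o["orientation"].round(4),o["ft_force"].round(1))
p=(o["ee_pos"],o["orientation"]);print(Rn.from_rotvec(p[1]).as_matrix().round(4))
E
```

```text
t: 8.85
ee_pos: [503.3, 12.0, 49.5]
orientation: [3.141, 0.009, 0.006]
ft_force: [0.8, 0.2, 0.2]
width: 52.9
t: 9.45
ee_pos: [503.9, 13.0, 50.3]
orientation: [-3.141, -0.008, -0.009]
ft_force: [-0.3, 8.0, 3.3]
width: 21.3
[503.9  13.   50.3] [-3.1407 -0.008  -0.0087] [-0.3  8.   3.3]
[503.9  13.   50.3] [-3.1407 -0.008  -0.0087] [-0.3  8.   3.3]
[503.9  13.   50.3] [-3.1407 -0.008  -0.0087] [-0.3  8.   3.3]
[503.9  13.   50.3] [-3.1407 -0.008  -0.0087] [-0.3  8.   3.3]
[[ 1.0e+00  5.1e-03  5.5e-03]
 [ 5.1e-03 -1.0e+00  9.0e-04]
 [ 5.5e-03 -9.0e-04 -1.0e+00]]
```

```bash
python3 -m inch '[{"xyz":[-0.01,-0.5,0],"spin":0},{"xyz":[-0.02,-1.5,0],"spin":0},{"xyz":[-0.02,-2.5,0],"spin":0},{"xyz":[-0.03,-3.5,0],"spin":0},{"xyz":[-0.03,-4.5,0],"spin":0},{"xyz":[-0.04,-5.5,0],"spin":0},{"xyz":[-0.04,-6.5,0],"spin":0},{"xyz":[-0.05,-7.5,0],"spin":0},{"xyz":[-0.05,-8.5,0],"spin":0},{"xyz":[-0.06,-9.5,0],"spin":0},{"xyz":[-0.07,-10.5,0],"spin":0},{"xyz":[-0.07,-11.5,0],"spin":0},{"xyz":[-0.08,-12.5,0],"spin":0},{"xyz":[-0.08,-13,0],"spin":0},{"xyz":[-0.08,-13,0],"spin":0}]' 1
python3 - <<'E'
from h import *
o=ctrl.get_obs();p=(o["ee_pos"],o["orientation"]);print(p,o["ft_force"])
np.save("p5.npy",p)
im=ctrl.get_image("wrist");cv2.imwrite("pics/w5r.png",im[:,:,::-1]);cv2.imwrite("pics/w5.png",cv2.resize(im[100:240,170:350],None,fx=4,fy=4,interpolation=cv2.INTER_CUBIC)[:,:,::-1])
E
```

```text
t: 10.95
ee_pos: [503.1, 143.8, 50.4]
orientation: [-3.14, -0.008, -0.011]
ft_force: [2.9, 5.5, -6.9]
width: 21.0
(array([503.11396398, 143.77394792,  50.38166008]), array([-3.13985827, -0.00794444, -0.01105791])) [ 2.87753956  5.51041136 -6.89507919]
```

View pics/w5.png

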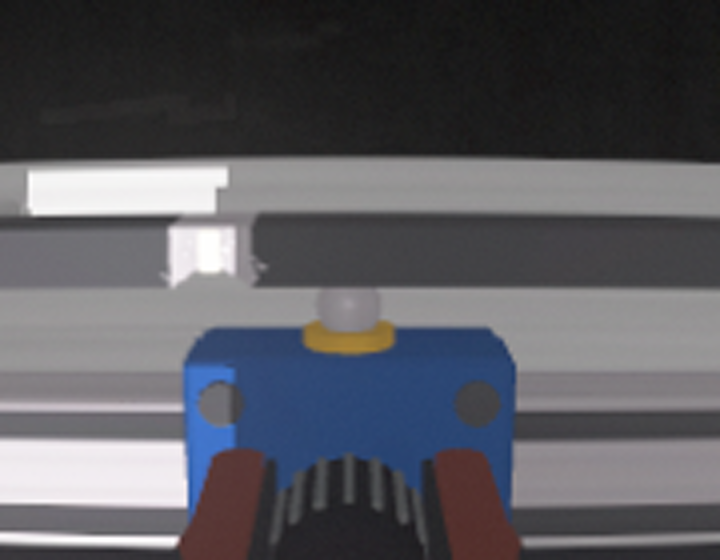

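The ball is at (349,308). The V notch spans about 169 to 256, centred near (212,262) at z=42.

Run:
```python
from h import *
p=np.load("p5.npy")
W=lambda u,v,z:wr(170+u/4,100+v/4,z,p)
b=W(349,308,35)
print("ball",b)
for u in(168,212,256):n=W(u,270,42);print(n, n-b)
```

```text
ball [530.89014617 142.62284083  35.        ]
[537.92783777 169.19137514  42.        ] [ 7.0376916  26.56853431  7.        ]
[537.93107017 162.67749905  42.        ] [ 7.040924   20.05465822  7.        ]
[537.94511638 156.21859752  42.        ] [ 7.05497022 13.59575669  7.        ]
```

```bash
python3 -m inch '[{"xyz":[0,-0.5,0],"spin":0},{"xyz":[-0.01,-1,0],"spin":0},{"xyz":[-0.01,-1.3,0],"spin":0},{"xyz":[-0.01,-1.5,0],"spin":0},{"xyz":[-0.01,-1.5,0],"spin":0},{"xyz":[-0.01,-1.5,0],"spin":0}]' 1;for i in 1 2 3 ; do python3 -m inch '[{"xyz":[0,-0.1,0],"spin":0},{"xyz":[0,-0.1,0],"spin":0},{"xyz":[0,-0.1,0],"spin":0}]' 1; done
```

```text
t: 11.6
ee_pos: [503.1, 160.1, 50.4]
orientation: [-3.138, -0.006, -0.012]
ft_force: [0.8, 8.7, -6.2]
width: 21.5
t: 11.9
ee_pos: [503.1, 162.2, 50.4]
orientation: [-3.136, -0.006, -0.012]
ft_force: [0.8, 8.1, -6.2]
width: 21.2
t: 12.2
ee_pos: [503.1, 163.8, 50.4]
orientation: [-3.135, -0.005, -0.013]
ft_force: [0.4, 6.4, -2.9]
width: 21.3
t: 12.5
ee_pos: [503.0, 164.4, 50.4]
orientation: [-3.136, -0.005, -0.013]
ft_force: [2.9, -2.5, -4.7]
width: 21.2
```

Force y flipped from +8 to −2.5 N near the predicted centre. I'll release so the carriage can self-centre, then look.

```bash
python3 -m inch '[{"xyz":[0,0,0],"spin":0},{"xyz":[0,0,0],"spin":0},{"xyz":[0,0,0],"spin":0},{"xyz":[0,0,0],"spin":0}]' 0.6
python3 - <<'E'
from h import *
o=ctrl.get_obs();p=(o["ee_pos"],o["orientation"]);print(p,o["ft_force"])
np.save("p6.npy",p)
im=ctrl.get_image("wrist");cv2.imwrite("pics/w6r.png",im[:,:,::-1]);cv2.imwrite("pics/w6.png",cv2.resize(im[120:260,170:350],None,fx=4,fy=4,interpolation=cv2.INTER_CUBIC)[:,:,::-1])
E
```

```text
t: 12.9
ee_pos: [503.0, 164.5, 50.5]
orientation: [-3.136, -0.005, -0.013]
ft_force: [-0.7, 0.3, -0.5]
width: 35.1
(array([503.00325202, 164.46282447,  50.51683533]), array([-3.13575756, -0.00522967, -0.01254733])) [-0.6782008   0.30501086 -0.52535135]
```

View pics/w6.png

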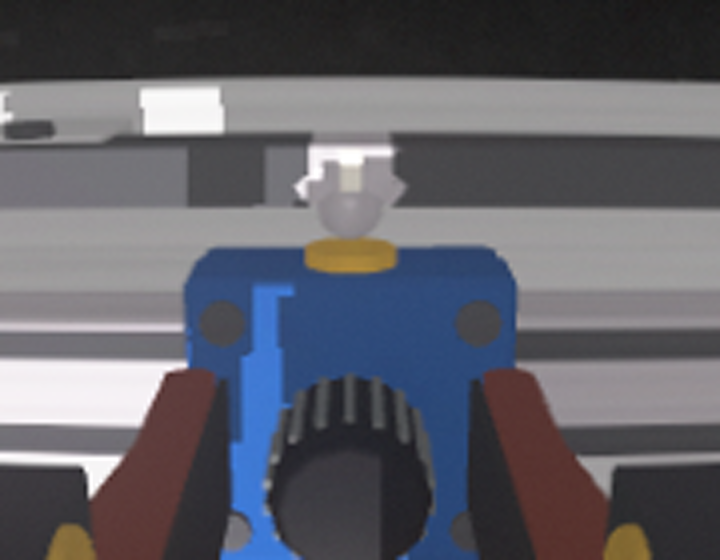

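The ball at 350 sits in the notch (297 to 405, centre 351). The knob centre at about 350 is centred between the fingers, so I'll grip again.

```bash
python3 -m inch '[{"xyz":[0,0,0],"spin":0},{"xyz":[0,0,0],"spin":0},{"xyz":[0,0,0],"spin":0},{"xyz":[0,0,0],"spin":0},{"xyz":[0,0,0],"spin":0},{"xyz":[0,0,0],"spin":0}]' 1
python3 - <<'E'
from h import *
o=ctrl.get_obs();print(o["ee_pos"],o["ft_force"],o["width"])
im=ctrl.get_image("wrist");g=cv2.cvtColor(im,cv2.COLOR_RGB2GRAY);a=cv2.cvtColor(cv2.imread("pics/w6r.png"),cv2.COLOR_BGR2GRAY)
# shift of ball/carriage front and of strip between release and regrip
for n,(r0,r1,c0,c1) in {"carriage":(180,205,210,305),"strip":(150,172,165,235)}.items():
    s,r=cv2.phaseCorrelate(np.float32(a[r0:r1,c0:c1]),np.float32(g[r0:r1,c0:c1]));print(n,s,r)
cv2.imwrite("pics/w7.png",cv2.resize(im[120:260,170:350],None,fx=4,fy=4,interpolation=cv2.INTER_CUBIC)[:,:,::-1])
c=ctrl.get_image("side")[150:260,180:350];cv2.imwrite("pics/s7.png",cv2.resize(c,None,fx=3,fy=3,interpolation=cv2.INTER_CUBIC)[:,:,::-1])
A=cv2.imread("pics/w7.png");B=cv2.imread("pics/s7.png");A=cv2.resize(A,(424,330));B=B[:, :376];cv2.imwrite("pics/c7.png",np.hstack([A,cv2.resize(cv2.imread("pics/s7.png"),(376,243))[:, :] if 0 else cv2.copyMakeBorder(cv2.resize(cv2.imread("pics/s7.png"),(376,243)),0,87,0,0,0)]))
E
```

```text
t: 13.55
ee_pos: [503.0, 164.3, 50.5]
orientation: [-3.136, -0.005, -0.012]
ft_force: [-0.2, -1.8, 2.5]
width: 21.0
[502.98550137 164.33722301  50.51158602] [-0.16311348 -1.8423834   2.54321647] 20.973391612638867
carriage (-0.3743854739875232, 0.32383798152591403) 0.8285415903727213
strip (0.009031102865804996, 0.24333430531446254) 0.8691959178282155
```

View pics/c7.png

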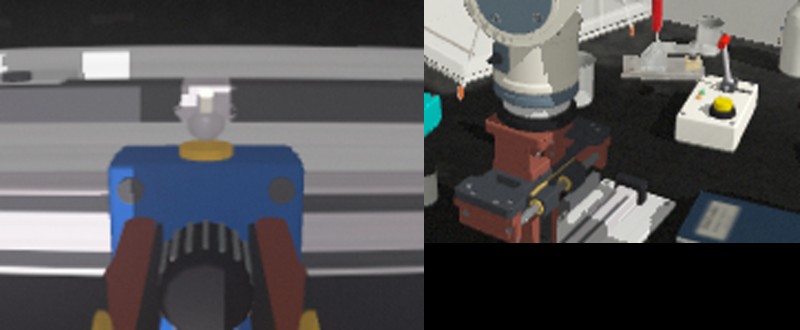

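Regripping moved the carriage about 0.2 mm left, so I'll trim that back and hand in.

```bash
python3 -m inch '[{"xyz":[0,0.02,0],"spin":0},{"xyz":[0,0.02,0],"spin":0},{"xyz":[0,0.02,0],"spin":0},{"xyz":[0,0.02,0],"spin":0}]' 1
python3 - <<'E'
from h import *
im=ctrl.get_image("wrist");g=cv2.cvtColor(im,cv2.COLOR_RGB2GRAY);a=cv2.cvtColor(cv2.imread("pics/w6r.png"),cv2.COLOR_BGR2GRAY)
for r0,r1,c0,c1 in ((180,205,210,305),(150,172,165,235)): print(cv2.phaseCorrelate(np.float32(a[r0:r1,c0:c1]),np.float32(g[r0:r1,c0:c1])))
print(ctrl.close_job())
E
```

```text
t: 14.05
ee_pos: [503.0, 164.3, 50.5]
orientation: [-3.136, -0.005, -0.012]
ft_force: [-1.0, 0.5, 0.6]
width: 21.1
((-0.3568639520929864, 0.23842310865640393), 0.847755366563797)
((-0.106063993945412, 0.22671570947469633), 0.789914157655504)
the job is handed in; nothing more can be done
None
```

The job is done and handed in at about 14 s of the 64 s allowed; the hand-in gives no verdict.

- **Interlock:** I pressed the yellow button on the white box until the lever dropped, which the side camera showed. I then pinched the handle by its ends, lifted it through its arc and let go. It was still standing up by itself in the last side picture.
- **Carriage:** I gripped the knob and slid it left. The side force flipped from about +8 N to −2.5 N at the distance I had measured to the notch. I opened the gripper there, and the wrist picture showed the ball in the middle of the V notch. I then closed on the knob again.
- **Last checks:** The grip is closed at 21 mm on the knob, and the side force along the rail is 0.5 N. The carriage sits within about 0.2 mm of where it centred itself. A final 0.2 mm trim brought the force to near zero, but neither the measured arm position nor the carriage image moved noticeably.
- **Other objects:** None of the moves touched them on purpose, and nothing looked disturbed in the pictures. I did not measure their positions at the end.

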